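# Seat a keyed knob shaft in a pulley hub and hold it down

## Task

Take the shaft with the flat pointer knob out of the stand, put its nose into the bore of the toothed pulley hub on the fixture, and turn it under light pressure until its key slips into the keyway (where the keyway points has to be felt or seen). Then keep pushing against the spring under the bore until the collar sits flush on the hub, and finish like that: upright, still gripped and held pressed fully home, ready for its clamp screw to be tightened. Leave the round-knobbed spindle, the jar, the screwdriver and the loupe alone.

Things in the scene. Friction and masses are not known exactly. Their poses are not given: they have to be found in the camera images.
- shaft_grip (a point): Centre of the flat-sided black pointer knob of the loose 180 g shaft: 40 mm along x, 18 mm thick along y (grip across this), 50 mm tall, with a pointed nose to 28 mm from the axis on +x, the key's side. z up along the axis. A 36 mm steel collar lies 25 to 31 mm below this point; at the start it hangs by it in either of the stand's two holes, key within 0.8 rad of world +x.
- shaft_tip (a point): Lower end of that shaft, on its axis, 75 mm below the knob's centre; z up, x towards the key. The round steel shaft is 16 mm in diameter and 44 mm long up to the collar, its lowest 6 mm tapered. The key is 6 mm wide, reaches 13 mm from the axis on +x, and runs from 12 to 34 mm above this end: with the key resting on the hub's face, the end is 12 mm inside the bore.
- bore_mouth (a point): Centre of the bore in the upper face of the aluminium toothed pulley hub, 75 mm above the bench, z up; hub 58 mm over its flanges, 45 mm tall. Bore 18 mm across. Its one keyway, a slot in the face, 8 mm wide, reaching 15 mm from the axis, as deep as the hub, points anywhere within 0.6 rad either side of this point's +x. The key fits within about 0.07 rad. Home is when the shaft's end is 44 mm down.
- fixture: Fixed grey square fixture, 110 x 110 x 30 mm, that carries the hub in its middle; origin under its centre, axes as the bore's. The hub is clamped stiffly and does not turn under light loads.
- plunger (a joint): Spring plate under the bore: 0 at rest, grows as it is pressed down (m). The shaft's end meets it 34 mm below the hub's face; it pushes back with 5 N there and 10 N with the shaft home (0.010), and lifts the shaft again if it is let go.
- stand: Fixed grey plastic stand, 75 x 180 x 50 mm; origin under its centre, z up, y along its length; two holes 30 mm wide, 50 mm either side of the centre along y.
- spindle_grip (a point): Bystander: centre of the round black knob (26 mm diameter, 24 mm tall) of a thinner keyless spindle hanging in the stand's other hole. Not to be used.
- jar_center (a point): Bystander: centre of a small amber jar with a black cap, 42 mm diameter, 55 mm tall.
- driver_grip (a point): Bystander: grip of a screwdriver about 160 mm long lying on the bench.
- loupe_center (a point): Bystander: centre of a small black eye loupe standing on the bench, 34 mm diameter, 32 mm tall.
Mind the look-alikes: they are no part of the job. What is shaped like the part that bears shaft_grip but yellow is not meant.

How it is judged (in metres and radians):
On the way, in this order (a step that is already met when the one before it is completed fails the run):
1. the shaft is lifted clear of the stand (height (world z) of shaft_tip above 0.056 m and contact force between the fingers and shaft above 1 N), for 0.1 s.
2. its key has slipped into the keyway (z of shaft_tip in the frame of bore_mouth below -0.018 m and horizontal distance between shaft_tip and bore_mouth below 0.004 m), for 0.1 s.
At the end, for the whole second after the job is handed in: The shaft's end is at least 41.5 mm below the hub's face (44 mm is fully home, collar on the hub) and within 3 mm of the bore's axis, the shaft upright within 0.07 rad and at rest, the spring plate pressed down by more than 7 mm, and the fingers still hold the knob with more than 2 N (z of shaft_tip in the frame of bore_mouth below -0.0415 m and horizontal distance between shaft_tip and bore_mouth below 0.003 m and angle between shaft_tip's own z axis and vertical below 0.07 rad and value of joint plunger above 0.007 m and contact force between the fingers and shaft above 2 N and linear speed of shaft below 0.02 m/s); the arm keeps its last pose, push and grip.
It fails at once if the round-knobbed spindle is disturbed (more than 20 mm) (distance of spindle_grip from where it was at the start of the episode above 0.02 m).
It fails at once if the jar is disturbed (more than 20 mm) (distance of jar_center from where it was at the start of the episode above 0.02 m).
It fails at once if the screwdriver is disturbed (more than 25 mm) (distance of driver_grip from where it was at the start of the episode above 0.025 m).
It fails at once if the loupe is disturbed (more than 20 mm) (distance of loupe_center from where it was at the start of the episode above 0.02 m).
It also fails if it takes over 48 s, if anything falls off the work surface, if the arm or the gripper's body presses on something with over 40 N, if the wrist force passes 120 N, or if a joint passes its speed limit or range.

## Robot

A 6-joint arm with a two-finger parallel gripper is mounted at the origin on the work surface. World frame = base frame: x ahead of the robot, y to its left, z up, the work surface at z = 0. Lengths are in mm, angles in rad, forces in N, time in s.
With the tool pointing down it reaches from about 300 to 775 mm from the base axis. Payload 14.6 kg.
Tool frame: the origin (TCP) lies between the finger pads; the fingertips stand 11 mm ahead of it and the grasp point (between the pads) lies 8 mm behind it; z points along the fingers, y is the direction in which the jaws open and shut (so a half turn about z gives the same grasp; the last joint's range is limited). The gripper opens to 94 mm and grips with 3 to 60 N. Pads are 16 mm wide; open, the fingers measure 119 mm over their backs; the gripper's body (75 mm by 177 mm) begins 78 mm behind the grasp point.
Start: joints at [1.095, 0.3, 1.521, -0, 1.321, -0.067], TCP at [218.626, 504.67, 216.446] pointing down, gripper open.
Joint ranges: [-3.03, 3.03], [-0.79, 2.21], [0.23, 2.52], [-1.04, 4.18], [0, 3.07], [-2.55, 2.55]. Speed limits (rad/s): [2.22, 2.22, 2.57, 3.14, 3.14, 3.14].

## Interface

Orientations are given as [roll, pitch, yaw] about the fixed x, y, z axes, in that order (R = Rz(yaw) Ry(pitch) Rx(roll)).
In Python, from cell import * gives the robot as it stands.
- The arm moves only by the tool arm_command, never from a script. Its argument "deltas" is a list of rows, each an object with "xyz": the shift along the world's x, y, z in m, a list of three; "turn": the turn, a rotation vector about the world's x, y, z in rad, a list of three. A call has 1 to 12 rows; each row shifts and turns the commanded pose from where the row before left it; what a row does not reach is not made up. A row lasts 1/8 s, in which the tool goes at most 62.5 mm and 10.7 degrees, less where a joint would pass 70% of its speed; a pose out of reach is approached as far as the arm can. A call with a gripper value outside its range is refused whole. "gripper" is the closure, from 0 (fully open) to 1 (shut), set as the call begins (left out, the last holds). The fingers move at their own pace and stop on an object; "force" is the grip in N (left out, the last holds). Time passes only in rows, so rows that do not move let the fingers close. It gives the time, the measured TCP pose, the force and the opening at its end, in the units of the state.
- read_state(): the state, without advancing time (a new reading comes with each control period).
- camera(name): name is "scene" or "top"; returns a dict with "color" (480x640x3 uint8, red, green, blue), "fx", "fy", "cx", "cy" (pixels), "rvec" (rotation vector, rad) and "tvec" (3), from world to camera coordinates, as OpenCV has them. Camera axes: x right, y down, z forward; pixel columns grow to the right and rows downward; lengths in mm; the calibration is good to about 2 mm. A picture is of the moment at which its call begins. There is no depth.
- sign_off(): hands the job in, once; it reports no verdict.
The state is a dict: "clock": time; "joints": joint angles; "qd": joint speeds; "effort": joint torques, N m; "eef_pos": TCP position; "eef_rot": TCP orientation; "wrist_force": force on the tool from outside, world axes, zero at the start; "moment": the same for the moment, N m; "finger_gap": finger opening in mm.
Only numpy, scipy, OpenCV 4.12 (cv2) and the standard library are available. Lean on these libraries where they do the work, as an engineer would, in place of code of your own. Each camera call takes 0.05 s, during which the arm holds its last target.

## Working session

There is one attempt and no reset: what is moved stays moved. The work goes in short steps, Python scripts to look and compute and a tool call to move; the robot and the scene stay as the last step left them, time stands still between calls to the robot, and variables do not carry over. Pictures are saved under pics/ and viewed, and the job is handed in when it is done.

Besides the shell and the picture viewer there is one more tool, called after "Call:" in YAML: its name, and indented under it one key for each argument. arm_command: Moves the arm, as the interface text tells. Its arguments: {"type":"object","properties":{"deltas":{"type":"array","items":{"type":"object","properties":{"xyz":{"type":"array","items":{"type":"number"}},"turn":{"type":"array","items":{"type":"number"}}}}},"gripper":{"type":"number"},"force":{"type":"number"}},"required":["deltas"]}

```bash
mkdir -p pics
python3 - <<'E'
from cell import *
import cv2
print(read_state())
for n in("scene","top"):
    c=camera(n); cv2.imwrite(f"pics/{n}0.png",c["color"][:,:,::-1]); print(n,{k:v for k,v in c.items() if k!="color"})
E
```

```text
{'clock': 0.0, 'joints': array([ 1.09540956e+00,  3.00443474e-01,  1.52157608e+00, -1.65222958e-05,
        1.32072748e+00, -6.66139959e-02]), 'qd': array([-1.08735265e-03, -8.06903042e-05,  5.57682982e-04, -1.77569840e-03,
        4.27110376e-04,  1.28072748e-03]), 'effort': array([-2.25498243e-04, -5.31809199e+01, -3.52744675e+01,  7.08105974e-02,
        2.44509632e-02, -8.13506813e-05]), 'eef_pos': array([218.51224627, 504.45143884, 215.90360303]), 'eef_rot': array([-3.14043977e+00, -6.08724524e-05,  2.73282394e+00]), 'wrist_force': array([-0.06354998,  0.30681155, -0.05676841]), 'moment': array([ 0.00502868, -0.01945371,  0.00702011]), 'finger_gap': 93.86340167043555}
scene {'fx': 435.51015771574356, 'fy': 435.51015771574356, 'cx': 322.227603793036, 'cy': 237.26676455278343, 'rvec': array([ 1.33994837,  2.23599648, -0.90825414]), 'tvec': array([ 260.35423222, -286.56380935, 1150.82482744])}
top {'fx': 520.3633060246228, 'fy': 520.3633060246228, 'cx': 328.12114963660986, 'cy': 246.46254511211083, 'rvec': array([ 2.17763585, -2.17208734,  0.05611282]), 'tvec': array([  28.54953883,  549.82400285, 1113.63300871])}
```

View pics/scene0.png

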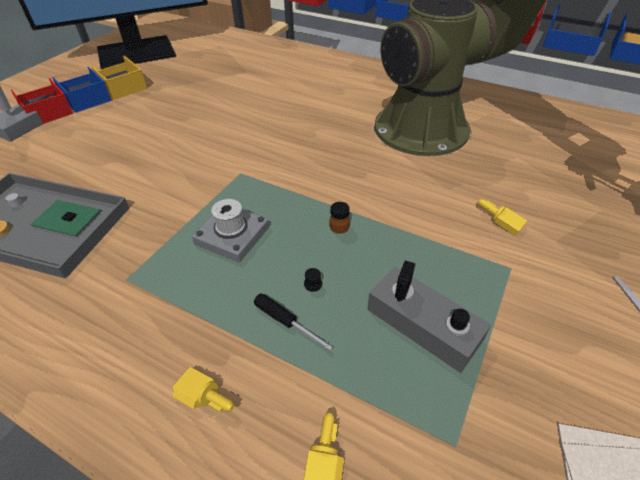

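View pics/top0.png

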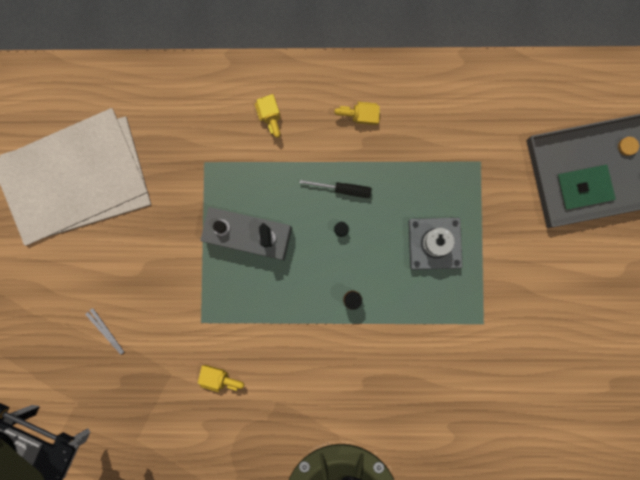

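The scene picture shows the stand at (428,315). The flat black knob is at scene (404,280) and top (266,235), and the round knob is at scene (459,320) and top (220,228). The hub is at scene (229,215) and top (439,242). The yellow look-alikes at top (268,108), (367,113) and (212,379) are excluded by colour and because they lie on the bench. The flat black knob hanging in the stand fits the description. I'll enlarge it and the hub.

Run:
```python
import cv2,numpy as np
t=cv2.imread("pics/top0.png"); s=cv2.imread("pics/scene0.png")
r=lambda a:cv2.resize(a,(400,300),interpolation=cv2.INTER_CUBIC)
# top crops 80x60, 
A=r(t[205:265,226:306]);B=r(t[212:272,400:480]);C=r(s[250:310,365:445]);D=r(s[190:250,190:270])
cv2.imwrite("pics/crop0.png",np.vstack([np.hstack([A,B]),np.hstack([C,D])]))
```

```text
(no output)
```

View pics/crop0.png

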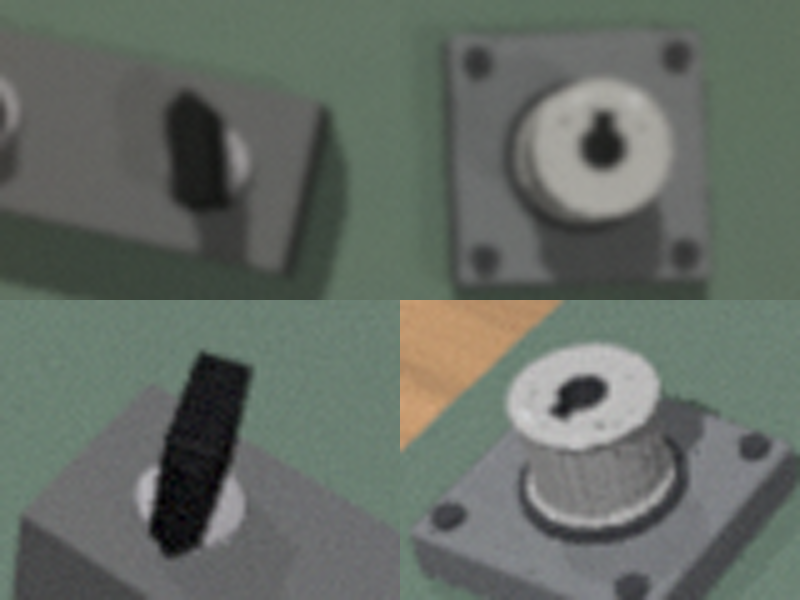

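```bash
cat > h.py <<'E'
import cv2,numpy as np
from cell import *
def pose(c):
    R,_=cv2.Rodrigues(np.array(c["rvec"]));return R,np.array(c["tvec"])
def ray(c,uv,z):
    R,t=pose(c);o=-R.T@t
    uv=np.atleast_2d(uv).astype(float)
    d=np.c_[(uv[:,0]-c["cx"])/c["fx"],(uv[:,1]-c["cy"])/c["fy"],np.ones(len(uv))]@R
    return o+d*((z-o[2])/d[:,2])[:,None]
def proj(c,P):
    K=np.array([[c["fx"],0,c["cx"]],[0,c["fy"],c["cy"]],[0,0,1.]])
    return cv2.projectPoints(np.atleast_2d(P).astype(float),np.array(c["rvec"]),np.array(c["tvec"]),K,None)[0][:,0]
def comp(m,seed):
    n,l,st,ce=cv2.connectedComponentsWithStats(m.astype(np.uint8))
    ys,xs=np.nonzero(l);d=(xs-seed[0])**2+(ys-seed[1])**2
    return l==l[ys[d.argmin()],xs[d.argmin()]]
E
python3 - <<'E'
from h import *
for n,hs,ks,bs in(("top",(428,245),(266,235),(441,242)),("scene",(215,212),(404,280),(226,209))):
    c=camera(n);g=cv2.cvtColor(c["color"],cv2.COLOR_RGB2GRAY);R,t=pose(c);print(n,"cam",(-R.T@t).round())
    # hub bore dark region at z=75
    gi=cv2.GaussianBlur(g,(3,3),0)
    b=comp(g<90,bs); w=np.zeros_like(b);w[bs[1]-12:bs[1]+12,bs[0]-13:bs[0]+13]=1;b&=w
    ys,xs=np.nonzero(b);P=ray(c,np.c_[xs,ys],75)[:,:2];print("bore n",len(P),"cent",P.mean(0),P.min(0),P.max(0))
    br=comp(g>140,hs);ys,xs=np.nonzero(br);cnt=cv2.findContours(br.astype(np.uint8),0,1)[0][0][:,0]
    Q=ray(c,cnt,75)[:,:2];print("face",Q.min(0),Q.max(0),cv2.minEnclosingCircle(Q.astype(np.float32)))
    k=comp(g<45,ks);cnt=cv2.findContours(k.astype(np.uint8),0,1)[0][0][:,0]
    print("knob px",cnt.min(0),cnt.max(0))
    for z in(106,56):
        Q=ray(c,cnt,z)[:,:2];print(z,Q.min(0),Q.max(0),cv2.minAreaRect(Q.astype(np.float32)))
E
```

```text
top cam [ 468.    7. 1151.]
bore n 63 cent [ 558.90676021 -202.67663583] [ 549.23353111 -210.52075565] [ 569.97011808 -194.03953334]
face [ 530.62022938 -229.10934853] [ 584.51930613 -175.47254314] ((557.9752197265625, -201.50582885742188), 28.706378936767578)
knob px [260 224] [271 247]
106 [542.23958627 143.47454248] [588.91251541 166.22581068] ((565.6959838867188, 156.00799560546875), (47.14284896850586, 20.061031341552734), 7.7545084953308105)
56 [545.782434   150.02053504] [594.68923649 173.86073108] ((570.361572265625, 163.15386962890625), (49.3991584777832, 21.021211624145508), 7.754526138305664)
scene cam [1007.  251.  631.]
bore n 51 cent [ 555.19855398 -204.97218442] [ 545.00931531 -213.29934125] [ 567.16883106 -198.03823499]
face [ 525.4219968  -232.39606323] [ 583.8538316  -174.71130673] ((553.9931030273438, -203.35997009277344), 29.870487213134766)
knob px [395 261] [413 300]
106 [544.97441859 148.14562567] [623.01415095 173.23522309] ((583.9468383789062, 160.93072509765625), (78.98435974121094, 19.294004440307617), 9.628403663635254)
56 [500.97455845 138.35396721] [586.45042025 165.83426343] ((543.6605224609375, 152.35731506347656), (86.51055145263672, 21.132463455200195), 9.62844181060791)
```

```bash
cat >> h.py <<'E'
def up(c,x0,y0,w,h,f=8):
    g=cv2.cvtColor(c["color"],cv2.COLOR_RGB2GRAY)[y0:y0+h,x0:x0+w]
    return cv2.resize(g,None,fx=f,fy=f,interpolation=cv2.INTER_CUBIC)
def topx(p,x0,y0,f=8): return (np.asarray(p,float)+.5)/f-.5+[x0,y0]
E
python3 - <<'E'
from h import *
for n,x0,y0,seed in(("top",415,218,(440,242)),("scene",205,190,(226,209))):
    c=camera(n);u=up(c,x0,y0,50,45)
    thr=110
    m=comp(u<thr,((seed[0]-x0)*8,(seed[1]-y0)*8))
    cs,_=cv2.findContours(m.astype(np.uint8),cv2.RETR_EXTERNAL,cv2.CHAIN_APPROX_NONE)
    cnt=max(cs,key=len)[:,0]
    P=ray(c,topx(cnt,x0,y0),75)[:,:2]
    print(n,"bore dark extents",P.min(0),P.max(0),"area",cv2.contourArea(P.astype(np.float32)))
    # circle fit to points, away from keyway: iterative
    ctr=np.median(P,0)
    for i in range(20):
        d=P-ctr;r=np.hypot(*d.T);s=(np.abs(np.arctan2(d[:,1],d[:,0]))>0.9)
        A=np.c_[2*P[s],np.ones(s.sum())];sol=np.linalg.lstsq(A,(P[s]**2).sum(1),rcond=None)[0]
        ctr=sol[:2]
    rad=np.sqrt(sol[2]+ctr@ctr)
    d=P-ctr;r=np.hypot(*d.T);a=np.arctan2(d[:,1],d[:,0]);o=r>rad+2.5
    print("circle",ctr,rad,"key angle",a[o].mean() if o.any() else None,"range",a[o].min(),a[o].max(),"maxr",r.max(),a[r.argmax()])
    h,e=np.histogram(a,bins=24); 
    print([(round(x,2),round(float(r[(a>=x)&(a<x+.262)].max()),1)) for x in np.arange(-1.57,1.57,.262) if ((a>=x)&(a<x+.262)).any()])
E
```

```text
top bore dark extents [ 548.07117594 -212.16014851] [ 572.69121149 -193.11995903] area 329.1681602699682
circle [ 557.54763113 -202.53241055] 9.446938703840111 key angle -0.0368352846885564 range -0.4180415700258446 0.3508243681469747 maxr 15.175317729350084 0.06468554587335357
[(np.float64(-1.57), 9.5), (np.float64(-1.31), 9.5), (np.float64(-1.05), 9.5), (np.float64(-0.78), 10.2), (np.float64(-0.52), 14.6), (np.float64(-0.26), 15.0), (np.float64(0.0), 15.2), (np.float64(0.26), 13.5), (np.float64(0.53), 9.7), (np.float64(0.79), 9.4), (np.float64(1.05), 9.6), (np.float64(1.31), 9.6)]
scene bore dark extents [ 544.13561984 -213.76267192] [ 569.09118097 -195.73726373] area 314.56675602542236
circle [ 553.60221776 -204.76640277] 9.07922012244869 key angle -0.03142419962802199 range -0.4301724303064893 0.3000813653953786 maxr 15.525336441270948 -0.11311743689245617
[(np.float64(-1.57), 9.2), (np.float64(-1.31), 9.5), (np.float64(-1.05), 9.5), (np.float64(-0.78), 10.1), (np.float64(-0.52), 14.7), (np.float64(-0.26), 15.5), (np.float64(0.0), 15.5), (np.float64(0.26), 13.1), (np.float64(0.53), 9.5), (np.float64(0.79), 9.4), (np.float64(1.05), 9.3), (np.float64(1.31), 9.1)]
```

Run:
```python
from h import *
c=camera("top");x0,y0=245,212
u=up(c,x0,y0,45,45);m=comp(u<55,((266-x0)*8,(235-y0)*8))
cv2.imwrite("pics/knobmask.png",np.hstack([u,(m*255).astype(np.uint8)]))
cnt=max(cv2.findContours(m.astype(np.uint8),cv2.RETR_EXTERNAL,cv2.CHAIN_APPROX_NONE)[0],key=len)[:,0]
p=topx(cnt,x0,y0)
print("px ext",p.min(0),p.max(0))
v=(p[:,1]>231)&(p[:,1]<241)
L=p[v&(p[:,0]<266)];Rr=p[v&(p[:,0]>=266)]
for nm,q,z in(("left",L,106),("right",Rr,56)):
    P=ray(c,q,z)[:,:2];f=np.polyfit(P[:,0],P[:,1],1);print(nm,"yaw",np.arctan(f[0]),"y at x=565",np.polyval(f,565), np.std(P[:,1]-np.polyval(f,P[:,0])))
nose=p[p[:,1].argmin()];rear=p[p[:,1]>p[:,1].max()-1]
print("nose@106",ray(c,nose,106),"rear@56",ray(c,rear.mean(0),56))
# stand top (z=50): corners? collar bright z=56
g=up(c,x0,y0,45,45);b=g>140
ys,xs=np.nonzero(b);print("collar px",topx([xs.max(),ys[xs.argmax()]],x0,y0),"rightmost@56",ray(c,topx([xs.max(),ys[xs.argmax()]],x0,y0),56))
s=camera("scene");x1,y1=380,250
u=up(s,x1,y1,50,60);cv2.imwrite("pics/sk.png",u)
m=comp(u>150,((396-x1)*8,(292-y1)*8));ys,xs=np.nonzero(m);Q=ray(s,topx(np.c_[xs,ys],x1,y1),56);print("scene collar visible",Q.min(0),Q.max(0))
b=u>150;ys,xs=np.nonzero(b);Q=ray(s,topx(np.c_[xs,ys],x1,y1),56);print("all bright",Q.min(0),Q.max(0),cv2.minEnclosingCircle(Q[:,:2].astype(np.float32)))
m=comp(u<50,((404-x1)*8,(280-y1)*8));cnt=max(cv2.findContours(m.astype(np.uint8),cv2.RETR_EXTERNAL,cv2.CHAIN_APPROX_NONE)[0],key=len)[:,0]
p=topx(cnt,x1,y1);print("scene knob",p.min(0),p.max(0),"top px",p[p[:,1].argmin()],p[p[:,0].argmax()])
```

```text
px ext [258.9375 223.1875] [272.8125 247.9375]
left yaw 0.12671559449392641 y at x=565 166.3975434887244 0.27872636879336665
right yaw 0.11405855411248264 y at x=565 151.39829074755102 0.1237472044752953
nose@106 [[590.56613097 161.37456121 106.        ]] rear@56 [[544.59062457 157.4596655   56.        ]]
collar px [274.3125 236.5625] rightmost@56 [[567.965629 143.21549   56.      ]]
scene collar visible [556.975467   140.07796288  56.        ] [576.29910608 147.37316074  56.        ]
all bright [549.93765581 140.07796288  56.        ] [576.29910608 174.08017534  56.        ] ((563.5018310546875, 157.32073974609375), 17.292938232421875)
scene knob [394.6875 260.5625] [414.1875 300.6875] top px [405.0625 260.5625] [414.1875 265.0625]
```

View pics/knobmask.png

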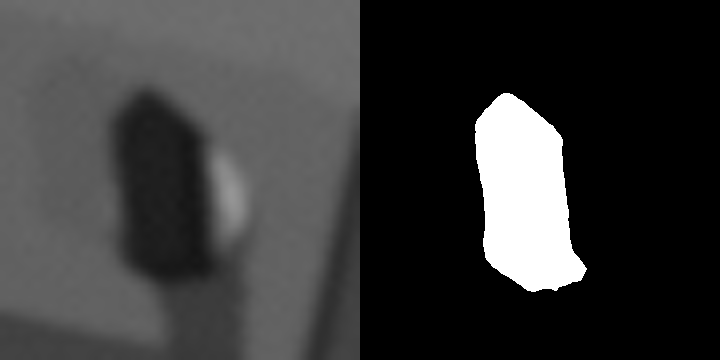

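View pics/sk.png

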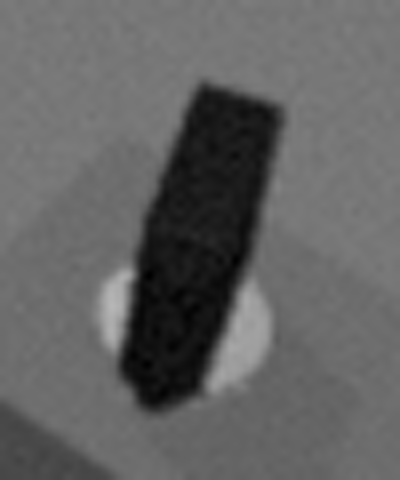

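Both views put the keyway at about -0.035 rad and the bore at about (555.6, -203.6). The shaft axis is at about (564, 159) with its key yaw at about +0.12. I'll approach above the knob.

Call:
arm_command:
  deltas:
    - {"xyz": [0.0288,-0.0288,-0.004],"turn": [0,0,0.044]}
    - {"xyz": [0.0288,-0.0288,-0.004],"turn": [0,0,0.044]}
    - {"xyz": [0.0288,-0.0288,-0.004],"turn": [0,0,0.044]}
    - {"xyz": [0.0288,-0.0288,-0.004],"turn": [0,0,0.044]}
    - {"xyz": [0.0288,-0.0288,-0.004],"turn": [0,0,0.044]}
    - {"xyz": [0.0288,-0.0288,-0.004],"turn": [0,0,0.044]}
    - {"xyz": [0.0288,-0.0288,-0.004],"turn": [0,0,0.044]}
    - {"xyz": [0.0288,-0.0288,-0.004],"turn": [0,0,0.044]}
    - {"xyz": [0.0288,-0.0288,-0.004],"turn": [0,0,0.044]}
    - {"xyz": [0.0288,-0.0288,-0.004],"turn": [0,0,0.044]}
    - {"xyz": [0.0288,-0.0288,-0.004],"turn": [0,0,0.044]}
    - {"xyz": [0.0288,-0.0288,-0.004],"turn": [0,0,0.044]}
  gripper: 0.35
  force: 30

```text
clock: 1.9
eef_pos: [565.1, 158.0, 168.3]
eef_rot: [3.142, 0.0, -3.021]
wrist_force: [-0.1, -1.1, -0.1]
finger_gap: 60.8
```

Call:
arm_command:
  deltas:
    - {"xyz": [-0.0005,0.0005,-0.018]}
    - {"xyz": [-0.0005,0.0005,-0.018]}
    - {"xyz": [0,0,0]}

```text
validation failed for argument at $.de...
```

Run:
```python
from h import *
t=camera("top")["color"];s=camera("scene")["color"]
r=lambda a:cv2.resize(a[:,:,::-1],(400,400),interpolation=cv2.INTER_CUBIC)
cv2.imwrite("pics/g1.png",np.hstack([r(t[170:290,200:320]),r(s[190:330,340:480])]))
```

```text
(no output)
```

View pics/g1.png

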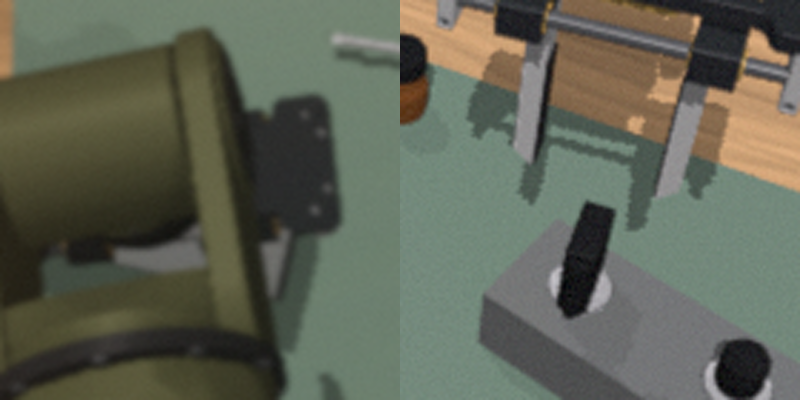

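The rows need a "turn" entry as well. In the scene crop the open fingers sit above and behind the knob, with the knob between them. I'll go down.

Call:
arm_command:
  deltas:
    - {"xyz": [-0.0005,0.0005,-0.018],"turn": [0,0,0]}
    - {"xyz": [-0.0005,0.0005,-0.018],"turn": [0,0,0]}
    - {"xyz": [0,0,-0.018],"turn": [0,0,0]}
    - {"xyz": [0,0,-0.01],"turn": [0,0,0]}
    - {"xyz": [0,0,0],"turn": [0,0,0]}

```text
clock: 2.62
eef_pos: [562.9, 160.2, 103.7]
eef_rot: [-3.141, -0.001, -3.022]
wrist_force: [0.5, 0.3, 0.5]
finger_gap: 61.0
```

Run:
```python
from h import *
t=camera("top")["color"];s=camera("scene")["color"]
r=lambda a:cv2.resize(a[:,:,::-1],(400,400),interpolation=cv2.INTER_CUBIC)
cv2.imwrite("pics/g2.png",np.hstack([r(t[170:290,200:320]),r(s[210:330,340:460])]))
```

```text
(no output)
```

View pics/g2.png

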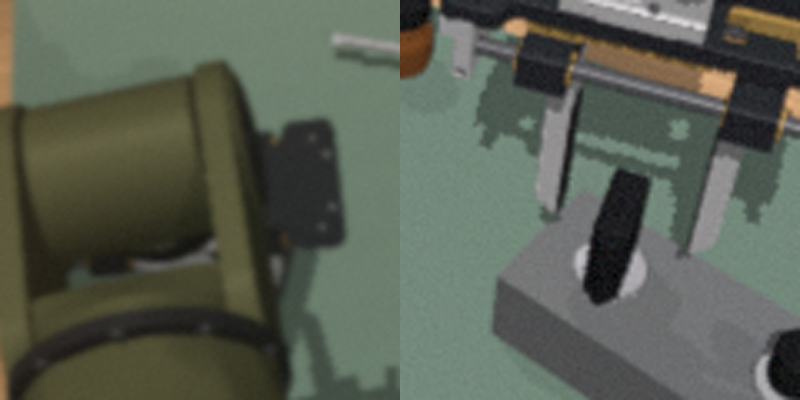

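The fingers straddle the knob. I'll finish the descent and close.

Call:
arm_command:
  deltas:
    - {"xyz": [0.001,-0.001,-0.015],"turn": [0,0,0]}
    - {"xyz": [0,0,-0.015],"turn": [0,0,0]}
    - {"xyz": [0,0,0],"turn": [0,0,0]}

```text
clock: 3.1
eef_pos: [563.4, 158.8, 72.7]
eef_rot: [-3.141, -0.003, -3.022]
wrist_force: [-0.5, 0.1, 0.3]
finger_gap: 61.0
```

Call:
arm_command:
  deltas:
    - {"xyz": [0,0,0],"turn": [0,0,0]}
    - {"xyz": [0,0,0],"turn": [0,0,0]}
    - {"xyz": [0,0,0],"turn": [0,0,0]}
    - {"xyz": [0,0,0],"turn": [0,0,0]}
    - {"xyz": [0,0,0],"turn": [0,0,0]}
    - {"xyz": [0,0,0],"turn": [0,0,0]}
  gripper: 1
  force: 35

```text
clock: 3.85
eef_pos: [564.3, 159.0, 74.6]
eef_rot: [-3.142, 0.0, -3.022]
wrist_force: [0.4, -1.1, 1.4]
finger_gap: 17.8
```

Gap is 17.8 mm, so the flats are gripped squarely. Lifting.

Call:
arm_command:
  deltas:
    - {"xyz": [0,0,0.015],"turn": [0,0,0]}
    - {"xyz": [0,0,0.02],"turn": [0,0,0]}
    - {"xyz": [0,0,0.02],"turn": [0,0,0]}
    - {"xyz": [0,0,0.02],"turn": [0,0,0]}
    - {"xyz": [0,0,0.02],"turn": [0,0,0]}
    - {"xyz": [0,0,0.01],"turn": [0,0,0]}
    - {"xyz": [0,0,0],"turn": [0,0,0]}

```text
clock: 4.72
eef_pos: [564.4, 159.1, 180.1]
eef_rot: [3.141, 0.001, -3.022]
wrist_force: [-0.4, -0.1, -1.4]
finger_gap: 17.8
```

Call:
arm_command:
  deltas:
    - {"xyz": [-0.0008,-0.033,0],"turn": [0,0,-0.014]}
    - {"xyz": [-0.0008,-0.033,0],"turn": [0,0,-0.014]}
    - {"xyz": [-0.0008,-0.033,0],"turn": [0,0,-0.014]}
    - {"xyz": [-0.0008,-0.033,0],"turn": [0,0,-0.014]}
    - {"xyz": [-0.0008,-0.033,0],"turn": [0,0,-0.014]}
    - {"xyz": [-0.0008,-0.033,0],"turn": [0,0,-0.014]}
    - {"xyz": [-0.0008,-0.033,0],"turn": [0,0,-0.014]}
    - {"xyz": [-0.0008,-0.033,0],"turn": [0,0,-0.014]}
    - {"xyz": [-0.0008,-0.033,0],"turn": [0,0,-0.014]}
    - {"xyz": [-0.0008,-0.033,0],"turn": [0,0,-0.014]}
    - {"xyz": [-0.0007,-0.0326,0],"turn": [0,0,-0.015]}
    - {"xyz": [0,0,0],"turn": [0,0,0]}

```text
clock: 6.22
eef_pos: [554.9, -205.1, 178.3]
eef_rot: [3.141, -0.002, 3.103]
wrist_force: [0.8, 0.5, -2.1]
finger_gap: 18.1
```

Run:
```python
from h import *
t=camera("top")["color"];s=camera("scene")["color"]
r=lambda a:cv2.resize(a[:,:,::-1],(400,400),interpolation=cv2.INTER_CUBIC)
cv2.imwrite("pics/h1.png",np.hstack([r(t[180:300,380:500]),r(s[150:270,170:290])]))
print(read_state()["eef_pos"],read_state()["eef_rot"])
```

```text
[ 555.24196784 -203.1763035   178.65129945] [ 3.14085496e+00 -1.19008598e-03  3.10550095e+00]
```

View pics/h1.png

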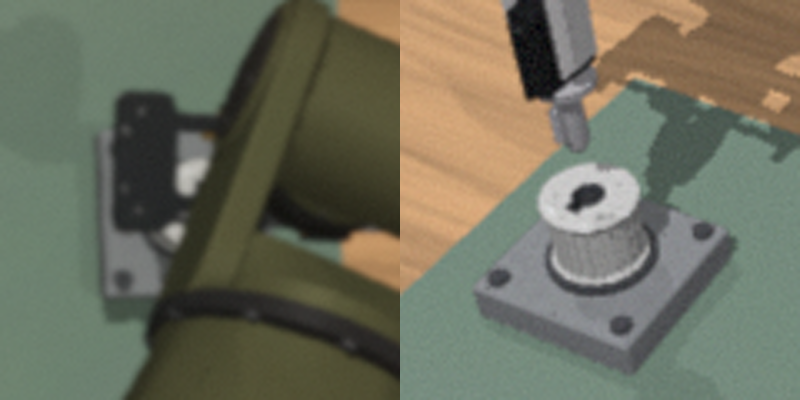

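The scene crop shows the shaft upright above the hub, with its tip near scene px (221.6,195) and the bore at (226,209). I'll lower to just above the face and measure both in the same view.

Call:
arm_command:
  deltas:
    - {"xyz": [0,0,-0.014],"turn": [0,0,0]}
    - {"xyz": [0,0,-0.014],"turn": [0,0,0]}
    - {"xyz": [0,0,0],"turn": [0,0,0]}
    - {"xyz": [0,0,0],"turn": [0,0,0]}

```text
clock: 6.82
eef_pos: [555.7, -203.4, 151.5]
eef_rot: [-3.142, 0.0, 3.106]
wrist_force: [0.0, 0.3, -1.6]
finger_gap: 17.9
```

Run:
```python
from h import *
E=[]
for i in range(4):
    c=camera("scene");st=read_state();E.append(np.r_[st["eef_pos"],st["eef_rot"]])
E=np.array(E);print(E.mean(0),E.std(0))
tcp=E[:,:3].mean(0)
x0,y0=200,160
u=cv2.resize(c["color"][y0:y0+70,x0:x0+60,::-1],None,fx=10,fy=10,interpolation=cv2.INTER_CUBIC)
cv2.imwrite("pics/h2.png",u[100:])
print("pred tip px",proj(c,[tcp-[0,0,68]]),"pred collar centre bottom",proj(c,[tcp-[0,0,24]]),"bore axis dirs",proj(c,[[553.6,-204.8,75],[563.6,-204.8,75],[553.6,-194.8,75],[553.6,-204.8,85]]))
```

```text
[ 5.55720894e+02 -2.03543750e+02  1.51856959e+02 -3.14131557e+00
  6.55429990e-04  3.10587897e+00] [2.96396024e-02 3.93836599e-02 4.15953963e-02 3.99402230e-05
 6.80285119e-05 8.41154378e-05]
pred tip px [[225.11585631 205.35487609]] pred collar centre bottom [[221.05317896 187.1870821 ]] bore axis dirs [[226.04191523 207.97031214]
 [222.81715478 211.12256378]
 [230.30420832 209.63150006]
 [225.16331775 204.02795486]]
```

View pics/h2.png

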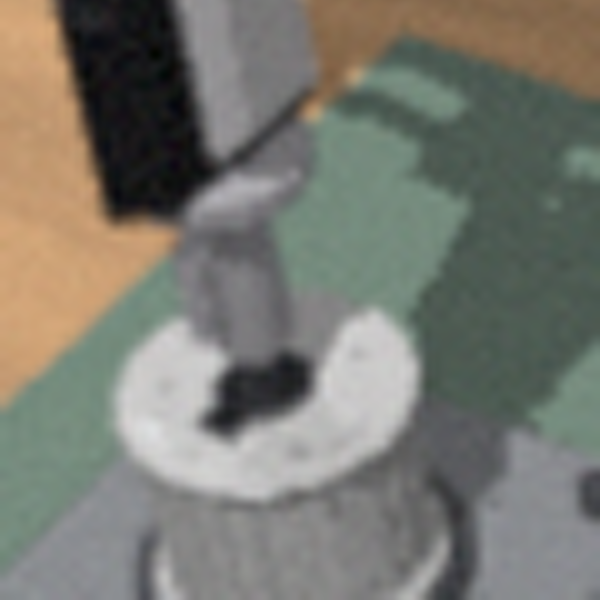

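Run:
```python
from h import *
c=camera("scene");print(c["color"][196:214,212:240].mean(2).astype(int))
tcp=np.array([555.72,-203.54,151.86])
for z in (68,62,56): print(z,proj(c,[tcp-[0,0,z]]))
# silhouette prediction width: perpendicular to view
d=np.array([1007-555.7,251+203.5,0]);d/=np.linalg.norm(d);n=np.array([-d[1],d[0],0])
for z in(62,58):print(proj(c,[tcp-[0,0,z]+8*n,tcp-[0,0,z]-8*n]))
```

```text
[[154 155 149 141 129 123 126 128 114 109 121 113 113 104  97  96 116 125
  128 130 128 128 126 129 126 128 126 127]
 [161 153 139 127 122 115 128 125 104 107 122 121 126 120 109 106 113 127
  125 130 126 125 126 128 129 128 127 127]
 [155 136 129 130 123 123 128 125 108 100 119 126 123 120 111 100 110 126
  128 126 127 127 126 127 127 131 129 127]
 [137 129 126 124 127 129 133 129 119 114 116 125 125 120 111 102 109 128
  134 132 130 130 126 126 124 126 124 126]
 [129 130 129 123 124 125 127 124 123 107 114 126 123 119 111 101 103 120
  132 134 130 128 133 134 134 149 135 126]
 [128 123 126 126 128 139 139 129 125 107 105 118 123 120 114 102 100 117
  128 130 132 131 140 153 171 190 166 134]
 [127 125 129 137 160 182 181 139 120 109 104 118 125 118 116 105 105 120
  131 130 130 141 172 199 201 203 189 162]
 [126 128 142 175 199 204 191 147 127 119 107 122 125 121 119 102 107 122
  131 132 131 154 200 204 203 201 202 193]
 [127 140 175 198 198 201 198 180 164 154 117 120 128 121 117 107 102 122
  124 128 136 172 202 196 198 199 201 199]
 [139 172 199 202 201 201 199 201 201 187 156 1
[... 523 characters left out ...]
0 201 201 200]
 [204 202 199 197 196 199 202 201 175 114  51  39  46  47  52  57  68 102
  151 181 192 202 203 199 205 200 200 198]
 [202 206 205 197 194 198 200 180 125  62  34  39  62  82  91 104 126 160
  182 188 184 200 201 202 193 200 198 196]
 [200 211 217 219 202 198 194 168 100  62  40  60 113 147 150 166 185 189
  187 186 184 190 194 188 188 197 196 180]
 [181 209 215 222 208 205 200 193 164 132 102 115 168 186 187 186 186 183
  187 184 187 181 186 187 189 196 179 148]]
68 [[225.11748229 205.35401106]]
62 [[224.58206266 202.95963722]]
56 [[224.04094377 200.53977645]]
[[228.85072913 202.11446148]
 [220.29682448 203.80809408]]
[[228.5064106  200.50421503]
 [219.92080854 202.19758452]]
```

Tip and bore in the same view agree to about 1–2 mm. I'll shift about (-1.3, -0.4) mm and go down, watching the force.

Call:
arm_command:
  deltas:
    - {"xyz": [-0.0013,-0.0004,0],"turn": [0,0,0]}
    - {"xyz": [0,0,-0.004],"turn": [0,0,0]}
    - {"xyz": [0,0,-0.004],"turn": [0,0,0]}
    - {"xyz": [0,0,-0.002],"turn": [0,0,0]}
    - {"xyz": [0,0,0],"turn": [0,0,0]}

```text
clock: 7.7
eef_pos: [554.2, -203.9, 141.2]
eef_rot: [3.141, -0.0, 3.106]
wrist_force: [0.2, 0.5, -1.9]
finger_gap: 18.0
```

Call:
arm_command:
  deltas:
    - {"xyz": [0,0,-0.003],"turn": [0,0,0]}
    - {"xyz": [0,0,-0.002],"turn": [0,0,0]}
    - {"xyz": [0,0,0],"turn": [0,0,0]}

```text
clock: 8.07
eef_pos: [554.3, -203.9, 136.3]
eef_rot: [3.142, 0.0, 3.106]
wrist_force: [1.0, 0.3, -2.4]
finger_gap: 17.8
```

Call:
arm_command:
  deltas:
    - {"xyz": [0,0,-0.002],"turn": [0,0,0]}
    - {"xyz": [0,0,-0.002],"turn": [0,0,0]}
    - {"xyz": [0,0,0],"turn": [0,0,0]}

```text
clock: 8.45
eef_pos: [554.3, -203.9, 132.3]
eef_rot: [3.142, 0.0, 3.106]
wrist_force: [1.1, 0.3, -2.8]
finger_gap: 17.9
```

Run:
```python
from h import *
c=camera("scene");st=read_state();print(st["eef_pos"],st["eef_rot"],st["wrist_force"],st["moment"])
x0,y0=200,170
cv2.imwrite("pics/h3.png",cv2.resize(c["color"][y0:y0+60,x0:x0+60,::-1],None,fx=10,fy=10,interpolation=cv2.INTER_CUBIC))
```

```text
[ 554.31821586 -203.92501674  132.35959515] [3.14158289e+00 2.21218155e-04 3.10579513e+00] [ 2.22468439 -0.24964927 -3.44795322] [ 0.0213349  -0.6399115   0.01906537]
```

View pics/h3.png

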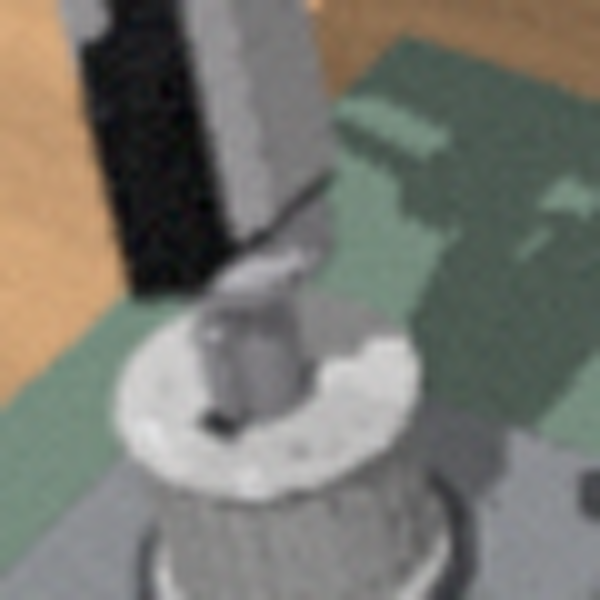

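The nose is in the bore and the key is right above the keyway (crop 220,420). There is a slight +x side force, so I'll ease by +0.4 mm and continue gently.

Call:
arm_command:
  deltas:
    - {"xyz": [0.0004,0,-0.001],"turn": [0,0,0]}
    - {"xyz": [0,0,-0.002],"turn": [0,0,0]}
    - {"xyz": [0,0,0],"turn": [0,0,0]}

```text
clock: 8.88
eef_pos: [554.5, -203.9, 129.2]
eef_rot: [3.141, -0.0, 3.106]
wrist_force: [0.4, 0.8, -1.9]
finger_gap: 17.8
```

Call:
arm_command:
  deltas:
    - {"xyz": [0,0,-0.002],"turn": [0,0,0]}
    - {"xyz": [0,0,0],"turn": [0,0,0]}

```text
clock: 9.12
eef_pos: [554.6, -203.9, 127.3]
eef_rot: [3.142, -0.0, 3.106]
wrist_force: [-0.3, 1.6, -2.1]
finger_gap: 17.7
```

Call:
arm_command:
  deltas:
    - {"xyz": [0,0,-0.002],"turn": [0,0,0]}
    - {"xyz": [0,0,-0.002],"turn": [0,0,0]}
    - {"xyz": [0,0,0],"turn": [0,0,0]}

```text
clock: 9.5
eef_pos: [554.6, -203.9, 123.2]
eef_rot: [3.141, -0.0, 3.106]
wrist_force: [0.4, -0.3, -1.5]
finger_gap: 18.1
```

Call:
arm_command:
  deltas:
    - {"xyz": [0,0,-0.002],"turn": [0,0,0]}
    - {"xyz": [0,0,-0.002],"turn": [0,0,0]}
    - {"xyz": [0,0,0],"turn": [0,0,0]}

```text
clock: 9.88
eef_pos: [554.6, -203.9, 119.3]
eef_rot: [3.142, -0.0, 3.106]
wrist_force: [-0.3, 0.1, -2.3]
finger_gap: 17.6
```

Run:
```python
from h import *
c=camera("scene");st=read_state();print(st["eef_pos"],st["eef_rot"],st["wrist_force"],st["moment"])
x0,y0=200,170
cv2.imwrite("pics/h4.png",cv2.resize(c["color"][y0:y0+60,x0:x0+60,::-1],None,fx=10,fy=10,interpolation=cv2.INTER_CUBIC))
```

```text
[ 554.61190768 -203.92831611  119.3563317 ] [ 3.14154774e+00 -1.09516497e-04  3.10580290e+00] [ 0.42325406  0.26375535 -2.08535109] [ 0.0629611  -0.03859414 -0.00125061]
```

View pics/h4.png

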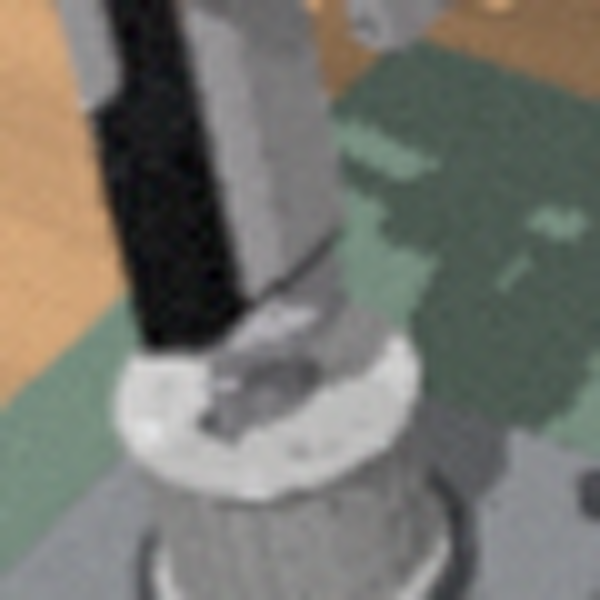

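The key has entered the keyway: it is in line with the slot, and there is no vertical reaction at about 24 mm depth. I'll raise the grip and go down to the spring.

Call:
arm_command:
  deltas:
    - {"xyz": [0,0,-0.003],"turn": [0,0,0]}
    - {"xyz": [0,0,-0.003],"turn": [0,0,0]}
    - {"xyz": [0,0,-0.002],"turn": [0,0,0]}
    - {"xyz": [0,0,0],"turn": [0,0,0]}
  force: 50

```text
clock: 10.42
eef_pos: [554.6, -203.9, 111.3]
eef_rot: [3.141, -0.0, 3.106]
wrist_force: [-0.1, -0.3, -2.1]
finger_gap: 18.1
```

Call:
arm_command:
  deltas:
    - {"xyz": [0,0,-0.002],"turn": [0,0,0]}
    - {"xyz": [0,0,-0.002],"turn": [0,0,0]}
    - {"xyz": [0,0,-0.002],"turn": [0,0,0]}
    - {"xyz": [0,0,0],"turn": [0,0,0]}

```text
clock: 10.92
eef_pos: [554.7, -204.0, 105.7]
eef_rot: [-3.141, 0.0, 3.106]
wrist_force: [-1.5, 0.3, 5.3]
finger_gap: 17.8
```

The spring is felt at about +7.4 N net. Pressing on towards home.

Call:
arm_command:
  deltas:
    - {"xyz": [0,0,-0.002],"turn": [0,0,0]}
    - {"xyz": [0,0,-0.001],"turn": [0,0,0]}
    - {"xyz": [0,0,-0.001],"turn": [0,0,0]}
    - {"xyz": [0,0,0],"turn": [0,0,0]}

```text
clock: 11.42
eef_pos: [554.8, -204.0, 101.9]
eef_rot: [-3.141, 0.001, 3.106]
wrist_force: [-1.4, 1.0, 7.5]
finger_gap: 17.8
```

Call:
arm_command:
  deltas:
    - {"xyz": [0,0,-0.001],"turn": [0,0,0]}
    - {"xyz": [0,0,-0.001],"turn": [0,0,0]}
    - {"xyz": [0,0,0],"turn": [0,0,0]}

```text
clock: 11.8
eef_pos: [554.8, -204.0, 99.9]
eef_rot: [-3.141, 0.001, 3.106]
wrist_force: [-2.1, 0.7, 8.7]
finger_gap: 17.4
```

Call:
arm_command:
  deltas:
    - {"xyz": [0,0,-0.001],"turn": [0,0,0]}
    - {"xyz": [0,0,0],"turn": [0,0,0]}

```text
clock: 12.05
eef_pos: [554.8, -204.0, 99.5]
eef_rot: [-3.141, 0.001, 3.106]
wrist_force: [-4.3, 1.6, 12.7]
finger_gap: 17.7
```

Call:
arm_command:
  deltas:
    - {"xyz": [0,0,-0.0005],"turn": [0,0,0]}
    - {"xyz": [0,0,0],"turn": [0,0,0]}

```text
clock: 12.3
eef_pos: [554.9, -204.0, 99.5]
eef_rot: [-3.141, 0.001, 3.106]
wrist_force: [-6.5, 2.3, 16.6]
finger_gap: 17.9
```

Position stopped at 99.5 and the force steps up, so the collar is on the hub. I'll relieve the side force slightly, hold, and check.

Call:
arm_command:
  deltas:
    - {"xyz": [-0.0003,0.0001,-0.0003],"turn": [0,0,0]}
    - {"xyz": [0,0,0],"turn": [0,0,0]}
    - {"xyz": [0,0,0],"turn": [0,0,0]}
    - {"xyz": [0,0,0],"turn": [0,0,0]}

```text
clock: 12.8
eef_pos: [554.8, -204.0, 99.5]
eef_rot: [-3.141, 0.002, 3.106]
wrist_force: [-6.3, 3.0, 17.7]
finger_gap: 17.8
```

Run:
```python
from h import *
for i in range(3):
    c=camera("scene");st=read_state();print(st["eef_pos"],st["eef_rot"],st["wrist_force"],st["moment"],st["finger_gap"])
x0,y0=200,170
cv2.imwrite("pics/h5.png",cv2.resize(c["color"][y0:y0+60,x0:x0+60,::-1],None,fx=10,fy=10,interpolation=cv2.INTER_CUBIC))
```

```text
[ 554.82603706 -203.99725299   99.47686946] [-3.14089910e+00  1.83624596e-03  3.10586857e+00] [-4.84137314  2.14129217 18.10998511] [0.67917623 1.35991824 0.0319447 ] 17.71104301037921
[ 554.83928725 -204.00272008   99.53395238] [-3.14086816e+00  1.91628519e-03  3.10583965e+00] [-5.51347972  2.22015665 19.05549834] [0.67615063 1.36386937 0.02890872] 18.02205131487871
[ 554.82167345 -204.00011598   99.4961439 ] [-3.14089909e+00  1.81203272e-03  3.10582238e+00] [-4.55048673  2.71219103 18.96046195] [0.61624082 1.34500418 0.010541  ] 17.79411581477149
```

View pics/h5.png

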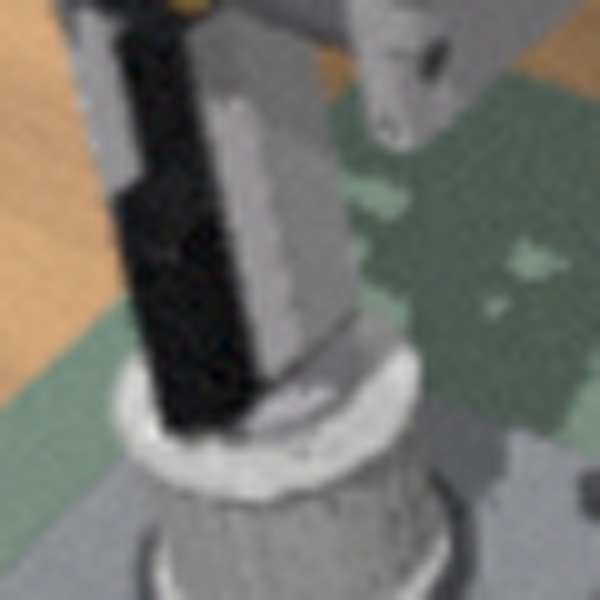

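The collar sits on the hub face (crop 290,410). Travel from spring contact to the hard stop was about 10 mm, as specified. The tool is upright and still, so I'm handing in.

Run:
```python
from cell import *
print(sign_off())
```

```text
the job is handed in; nothing more can be done
None
```

I gripped the black pointer-knob shaft across its flats, lifted it out of the stand and put its nose into the hub bore. The key was pre-turned to the keyway angle seen in both cameras (about -0.035 rad), so it slipped in without a turning search. I then pressed it home against the spring and handed it in at about 13 s, still gripped.

**Last checks:**
- **Depth:** the tool stopped hard at z of about 99.5 mm, roughly 10 mm below where I judged the spring was first met. The collar is seen on the hub face in the final picture.
- **Push and grip:** vertical force is about +19 N, which is spring plus collar contact. The finger gap is 17.8 mm at a 50 N grip setting.
- **Upright and still:** tilt is about 0.002 rad and the pose held steady over repeated readings.

**Did not agree or stayed:**
- The two cameras differed by about 4 mm on the bore position. I settled it by comparing the shaft tip and bore in the same scene view.
- A side force of about 5 N remains.
- I did not re-photograph the spindle, jar, screwdriver or loupe at the end. No unexpected contact forces showed on the way.

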